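# Load the carton magazine and set its guide

## Task

Stack the two small white cartons lying on the worktop onto the one already in the magazine, one on top of the other, squarely in line, as a column between the end stop and the sliding guide. Then turn the winged knob clockwise until the guide seats firmly against the column and pushes it up to the stop, and back the knob off a quarter turn, so that the cartons stand free. Finish while still gripping the knob, holding it there; leave the beaker, the dropper bottle and the tape roll alone.

Things in the scene. Friction and masses are not known exactly. Their poses are not given: they have to be found in the camera images.
- magazine: Carton magazine, fixed to the worktop: an aluminium bed plate 80 x 230 x 12 mm with an upright end stop at one end and a grey gear housing (56 x 56 mm, its steel top 88 mm above the worktop) at the other; the black winged knob stands on the housing. Origin on the worktop under the middle of the column's place; z up, y from the stop towards the housing (the knob's axis is at y = +126 mm), x across. The column's long sides (its +x and -x sides) are open for the fingers.
- bed (a point): Point on top of the bed, 12 mm above the worktop, where the centre of the column's underside is when the column stands against the stop; axes as the magazine's.
- stop_face (a point): Point on the inner face of the fixed end stop, 50 mm above the worktop, 41 mm from the bed point towards -y of the magazine. The stop is a plate 44 mm wide, with a lip flared outward at the top, 88 mm above the worktop. Axes as the magazine's.
- guide_face (a point): Point on the inner face of the sliding guide (a plate like the stop, facing it, moved by the knob on two rods), 50 mm above the worktop. The cartons go between this face and the stop's; at the start the opening is 9 to 13 mm longer than a carton. Axes as the magazine's.
- knob_grip (a point): Point on the vertical axis of the black winged knob, 114 mm above the worktop, at the height to grip. The wing is an upright bar 46 mm long (along this point's x), 10 mm thick (along y) and 24 mm high, from 104 to 128 mm above the worktop; grip it across its thickness. Below it is only its thin shaft, 8 mm across; the boss of the housing ends 91 mm above the worktop, so fingertips should stay above that.
- knob (a joint): Angle of the winged knob in rad. It grows counterclockwise seen from above, which opens the guide by 5 mm a rad; it reads about 0 when the guide just seats against a column that stands against the stop, and 1.9 to 2.6 at the start. At 0 the wing lies along the magazine's x; it turns by the joint's angle from there. Turning takes about 0.05 N m; past the seat the torque rises by about 0.12 N m for every 0.1 rad as the cartons give. The knob stays where it is left.
- carton_base: Closed white carton, 30 mm (x) by 82 mm (y) by 28 mm high, 60 g, already lying in the magazine as the lowest of the column, its long side along the magazine's y. Origin at the centre of its underside. It is loose and may stand a few mm off the stop.
- carton_a: Same carton, 30 mm (x) by 82 mm (y) by 28 mm high, 60 g, lying on the worktop to the right of the magazine. Origin at the centre of its underside; grip it across its 30 mm width.
- carton_b: Same carton again, the one farther to the right on the worktop. Origin at the centre of its underside. Either carton may go on first.
- beaker: Clear glass beaker, 52 mm across, 66 mm high; a bystander. Origin under its centre.
- dropper_bottle: Small dropper bottle, 30 mm across, 90 mm high; a bystander. Origin under its centre.
- tape_roll: Roll of cream label tape lying flat, 54 mm across, 19 mm high; a bystander. Origin under its centre.
Not all that is in view belongs to the job. What is shaped like the carton_b but purple is not meant.

How it is judged:
By the outcome, as a careful person would: the job done as asked, in the order asked, and still so for the second after the job is handed in, while the arm keeps its last pose, push and grip.
It also fails if it takes over 72 s, if anything falls off the work surface, if the arm or the gripper's body presses on something with over 40 N, if the wrist force passes 120 N, or if a joint passes its speed limit or range.

## Robot

A 7-joint arm with a two-finger parallel gripper is mounted at the origin on a cart in front of the work surface, level with it; the furniture and walls round the work are solid. World frame = base frame: x ahead of the robot, y to its left, z up, the work surface at z = 0. Lengths are in m, angles in rad, forces in N, time in s.
With the tool pointing down it reaches from about 0.425 to 0.925 m from the base axis. Payload 6.8 kg.
Tool frame: the origin (TCP) lies at the very end of the fingers, on their centre line; the grasp point (between the pads) lies bot.grip_point_offset behind it (bot.grip_point_offset is the distance from the TCP to the grasp point, in m); z points along the fingers, y is the line along which they close (so a half turn about z gives the same grasp; the last joint's range is limited). The gripper opens to 85 mm and grips with 20 to 120 N. Pads are 22 mm wide; open, the fingers measure 114 mm over their backs; the gripper's body (76 mm by 85 mm) begins 54 mm behind the grasp point. The pads swing forward as they close: fully open they stand 13 mm farther back than shut.
Start: joints at [1.044, 0.477, 0.022, 1.555, -0.011, 1.109, -0.083], TCP at [0.275, -0.617, 0.231] pointing down, gripper open.
Joint ranges: [-2.96, 2.96], [-0.34, 2.1], [-1.41, 1.46], [0.24, 2.44], [-1.37, 4.51], [0.17, 1.92], [-2.96, 2.96]. Speed limits (rad/s): [2.39, 2.39, 3.14, 3.14, 3.14, 3.14, 3.14].

## Interface

Orientations are given as a unit quaternion [w, x, y, z].
In Python, from station import bot, imaging gives the robot as it stands. The module is installed in compiled form; this text tells all that it offers.
- The arm moves only by the tool carry_out, never from a script. Its argument "targets" is one flat list of numbers, 5 for each row, row after row: the closure in counts, from 0 (fully open) to 255 (shut), then the shift along the world's x, y, z in mm, then the turn about the world's z in degrees. A call has 1 to 20 rows; each row shifts and turns the commanded pose from where the row before left it; what a row does not reach is not made up. A row lasts 1/10 s, in which the tool goes at most 50 mm and 8.59 degrees, less where a joint would pass 70% of its speed; a pose out of reach is approached as far as the arm can. A call is refused whole if a number of a shift passes 50 or a number of a turn 8.59, either way. A call with a gripper value outside its range is refused whole. The fingers move at their own pace and stop on an object; "newtons" is the grip in N (left out, the last holds). Time passes only in rows, so rows that do not move let the fingers close. It gives the time, the measured TCP pose, the force, the opening and the grip force at its end, in the units of the state.
- bot.get_obs(): the state, without advancing time (a new reading comes with each control period).
- imaging.read_camera(name): name is "scene" or "top" or "wrist"; returns a dict with "frame" (384x512x3 uint8, red, green, blue), "fov_y" (degrees; the focal length in pixels is half the picture's height over the tangent of half this angle, whatever the lens; pixels are square), "cx", "cy" (the principal point, pixels), "k1" (the pictures are not rectified: a ray, as slopes to the right and down, at radius r is drawn at 1 + k1 r^2 times it, then the intrinsics apply), "pose" (4x4, takes a point from camera to world coordinates); the wrist camera has in their place "tool_from_camera" (4x4, takes a point from camera to tool coordinates, whose origin is the TCP and whose axes are the flange's). Camera axes: x right, y up, looking along -z (the intrinsics and any distortion apply to the point x, -y, -z); pixel columns grow to the right and rows downward; lengths in m; the calibration is good to about 2 mm. A picture is of the moment at which its call begins: read the wrist's pose just before it. There is no depth.
- bot.hand_in(): hands the job in; it is judged then, once.
The state is a dict: "t": time; "q": joint angles; "joint_vel": joint speeds; "joint_torque": joint torques, N m; "eef_pos": TCP position; "tool_rot": TCP orientation; "contact_force": force on the tool from outside, world axes, zero at the start; "torque": the same for the moment, N m; "gripper_width": opening from 0.0 (shut) to 1.0 (fully open); "grasp_force": force on a finger pad.
Only numpy, scipy, OpenCV 4.12 (cv2) and the standard library are available. Lean on these libraries where they do the work, as an engineer would, in place of code of your own. Each camera call takes 0.05 s, during which the arm holds its last target. There are 200 camera calls.

## Working session

There is one attempt and no reset: what is moved stays moved. The work goes in short steps, Python scripts to look and compute and a tool call to move; the robot and the scene stay as the last step left them, time stands still between calls to the robot, and variables do not carry over. Pictures are saved under pics/ and viewed, at most 10 in all, crops included, and the job is handed in when it is done.

Besides the shell and the picture viewer there is one more tool, called after "Call:" as a command line: name --argument value ..., lists and objects as JSON in quotes. carry_out: Moves the arm, as the interface text tells. Its arguments: {"type":"object","properties":{"targets":{"type":"array","items":{"type":"number"}},"newtons":{"type":"number"}},"required":["targets"]}

```bash
mkdir -p pics; cat > h.py <<'E'
import numpy as np, cv2, json
from station import bot, imaging
from scipy.spatial.transform import Rotation as R
def cam(n):
    o=bot.get_obs(); c=imaging.read_camera(n)
    if n=="wrist":
        T=np.eye(4); q=o["tool_rot"]; T[:3,:3]=R.from_quat([q[1],q[2],q[3],q[0]]).as_matrix(); T[:3,3]=o["eef_pos"]
        c["pose"]=T@np.array(c["tool_from_camera"])
    c["pose"]=np.array(c["pose"]); return c
def save(c,p): cv2.imwrite(p,c["frame"][:,:,::-1])
def f(c): return 192/np.tan(np.radians(c["fov_y"])/2)
def ray(c,uv):
    F=f(c); K=np.array([[F,0,c["cx"]],[0,F,c["cy"]],[0,0,1.]])
    p=cv2.undistortPoints(np.array([[uv]],float),K,np.array([c["k1"],0,0,0.]))[0,0]
    return c["pose"][:3,3], c["pose"][:3,:3]@np.array([p[0],-p[1],-1])
def onz(c,uv,z):
    o,d=ray(c,uv); return o+d*(z-o[2])/d[2]
def proj(c,P):
    F=f(c); K=np.array([[F,0,c["cx"]],[0,F,c["cy"]],[0,0,1.]])
    p=np.linalg.inv(c["pose"])@np.append(P,1); s=np.array([p[0],-p[1],-p[2]])/-p[2]
    r=1+c["k1"]*(s[0]**2+s[1]**2); return np.array([c["cx"]+F*s[0]*r,c["cy"]+F*s[1]*r])
E
python3 - <<'E'
from h import *
a=[cam(n) for n in("scene","top","wrist")]
for c,n in zip(a,("scene","top","wrist")): print(n,c["fov_y"],c["cx"],c["cy"],c["k1"],c["pose"].round(3).tolist())
cv2.imwrite("pics/s.png",cv2.resize(a[0]["frame"][:,:,::-1],(800,600)))
cv2.imwrite("pics/t.png",cv2.resize(a[1]["frame"][:,:,::-1],(800,600)))
import pickle; pickle.dump(a[:2],open("c0.pkl","wb"))
o=bot.get_obs(); print(o, bot.grip_point_offset)
E
```

```text
scene 45.12901900770592 247.35690026126574 193.80738402645406 -0.009161214081142727 [[0.194, 0.432, -0.881, -0.872], [-0.981, 0.106, -0.164, -0.338], [0.022, 0.896, 0.444, 0.815], [0.0, 0.0, 0.0, 1.0]]
top 50.14522322689866 256.4893222239962 191.75631090298333 -0.09432159580808122 [[0.025, 0.997, -0.078, 0.411], [-1.0, 0.025, 0.002, -0.086], [0.004, 0.078, 0.997, 1.658], [0.0, 0.0, 0.0, 1.0]]
wrist 67.06807123457064 255.1575054954376 192.56382323559032 0.0010845534925729315 [[0.407, 0.868, 0.283, 0.346], [-0.913, 0.388, 0.124, -0.585], [-0.002, -0.309, 0.951, 0.373], [0.0, 0.0, 0.0, 1.0]]
{'t': 0.15, 'q': array([ 1.04389241,  0.47764808,  0.02234268,  1.5562122 , -0.01150999,
        1.10930555, -0.0831255 ]), 'joint_vel': array([-0.00191587, -0.00285734, -0.00031279, -0.00200729, -0.00042255,
       -0.00088748, -0.00026037]), 'joint_torque': array([ 3.10978256e-03, -5.96923614e+01,  1.61028128e+00, -2.81490541e+01,
        1.25714805e-02,  6.61069571e-03,  1.15126716e-05]), 'eef_pos': array([ 0.27431388, -0.61624552,  0.23052872]), 'tool_rot': array([-6.95882970e-04,  9.78156036e-01,  2.07870746e-01, -1.94749771e-04]), 'contact_force': array([-1.20218547,  0.112601  ,  0.12005882]), 'torque': array([-0.01439179,  0.0343612 , -0.00718038]), 'grasp_force': 0.0, 'gripper_width': 0.9959637774196926} 0.0187
```

View pics/s.png

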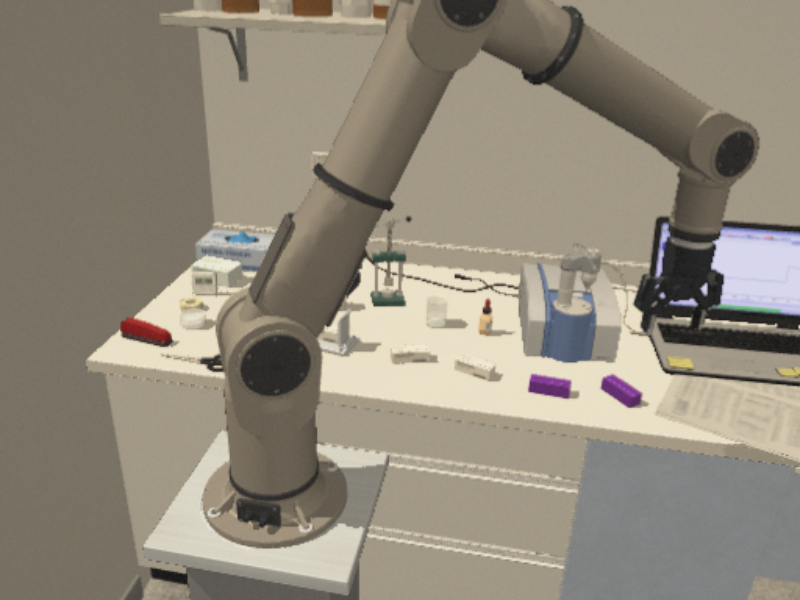

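View pics/t.png

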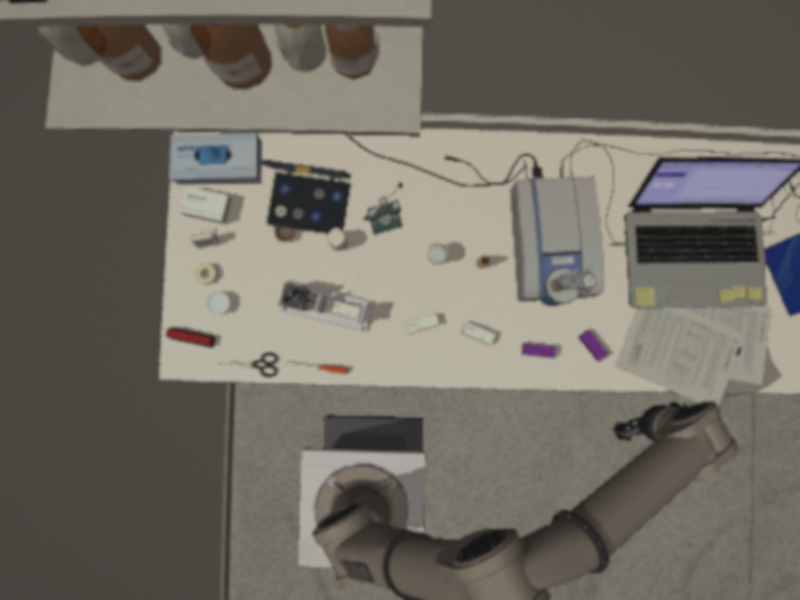

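The scene view shows the white cartons at (410,354) and (475,366), purple look-alikes at (550,386) and (621,390), and the magazine mostly behind the arm. In the top view, the cartons are at (423,323) and (480,332), and the magazine lies from the knob at (298,296) to the stop at (370,312). The white ones are the match. I'll confirm that in a crop.

```bash
python3 - <<'E'
from h import *
import pickle; a=pickle.load(open("c0.pkl","rb")); c=a[1]; F=c["frame"]
hsv=cv2.cvtColor(F,cv2.COLOR_RGB2HSV)
x0,y0,x1,y1=170,170,330,240
cr=F[y0:y1,x0:x1]; cv2.imwrite("pics/crop.png",cv2.resize(cr[:,:,::-1],None,fx=5,fy=5,interpolation=cv2.INTER_CUBIC))
for u,v in((271,207),(307,213),(280,190),(224,197)): print(F[v,u],hsv[v,u])
for n,uv,z in(("a",(423,323),.028),("b",(480,332),.028),("knob",(298,296),.128),("stop",(371,312),.088),("base",(349,308),.04)): print(n,onz(c,np.array(uv)/1.5625,z).round(3))
E
```

```text
[184 187 167] [ 35  27 187]
[184 187 168] [ 35  26 187]
[183 177 159] [ 23  33 183]
[183 186 167] [ 35  26 186]
a [ 0.48  -0.147  0.028]
b [ 0.461 -0.293  0.028]
knob [0.533 0.158 0.128]
stop [ 0.501 -0.017  0.088]
base [0.513 0.041 0.04 ]
```

View pics/crop.png

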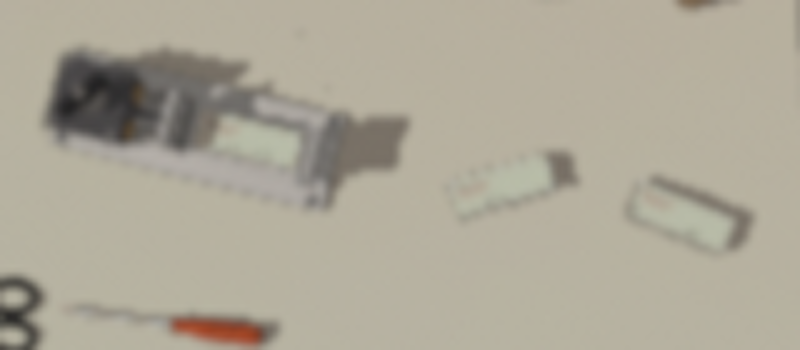

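The crop confirms that the two white cartons lie at top-view crop (505,185) and (690,215), and that a third is in the magazine at (258,142). Next I'll get their poses from a hue mask.

```bash
cat >> h.py <<'E'
def white(c,lo=(29,12,110),hi=(50,70,255),amin=60):
    hsv=cv2.cvtColor(c["frame"],cv2.COLOR_RGB2HSV); m=cv2.inRange(hsv,lo,hi)
    m=cv2.morphologyEx(m,cv2.MORPH_OPEN,np.ones((3,3),np.uint8))
    cs,_=cv2.findContours(m,cv2.RETR_EXTERNAL,cv2.CHAIN_APPROX_NONE); return m,[k for k in cs if cv2.contourArea(k)>amin]
def rect(c,k,z):
    P=np.array([onz(c,p,z)[:2] for p in k[:,0].astype(float)],np.float32)*1000
    (x,y),(w,h),_=r=cv2.minAreaRect(P); b=cv2.boxPoints(r); e=max((b[1]-b[0],b[2]-b[1]),key=np.linalg.norm)
    return round(x,1),round(y,1),round(max(w,h),1),round(min(w,h),1),round(float(np.degrees(np.arctan2(e[1],e[0]))%180),1)
E
python3 - <<'E'
from h import *
import pickle; c=pickle.load(open("c0.pkl","rb"))[1]
for k in white(c)[1]:
    u=k.mean(0)[0]
    if 150<u[0]<340 and 170<u[1]<240: print(u.round(),rect(c,k,.028),rect(c,k,.04))
E
```

```text
[308. 214.] (456.0, -296.3, 57.4, 25.1, 67.4) (455.7, -294.8, 57.0, 24.9, 67.4)
[273. 206.] (485.3, -157.9, 43.8, 27.8, 91.4) (484.8, -157.4, 43.5, 27.6, 91.4)
[223. 198.] (510.6, 45.5, 52.2, 27.0, 77.4) (509.8, 44.6, 51.8, 26.8, 77.4)
```

Call:
carry_out --targets '[0,30,40,10,8,0,30,50,10,8,0,30,50,10,8,0,30,50,0,8,0,20,50,0,8,0,20,40,0,5,0,0,0,0,0,0,0,0,0,0]'

```text
t: 0.95
eef_pos: [0.4194, -0.3627, 0.258]
tool_rot: [-0.0, 0.824, 0.567, -0.0]
contact_force: [-1.0, -0.6, 0.7]
gripper_width: 0.997
grasp_force: 0.0
```

```bash
python3 - <<'E'
from h import *
c=cam("wrist"); print(bot.get_obs()["q"].round(2))
cv2.imwrite("pics/w1.png",cv2.resize(c["frame"][:,:,::-1],(800,600)))
for P in((.456,-.296,.028),(.482,-.152,.028)): print(proj(c,P).round())
for k in white(c,amin=800)[1]: print(k.mean(0)[0].round(),cv2.contourArea(k),rect(c,k,.028))
E
```

```text
[ 0.8   0.27 -0.24  1.8   0.07  1.08  0.17]
[264. 101.]
[240. -40.]
```

View pics/w1.png

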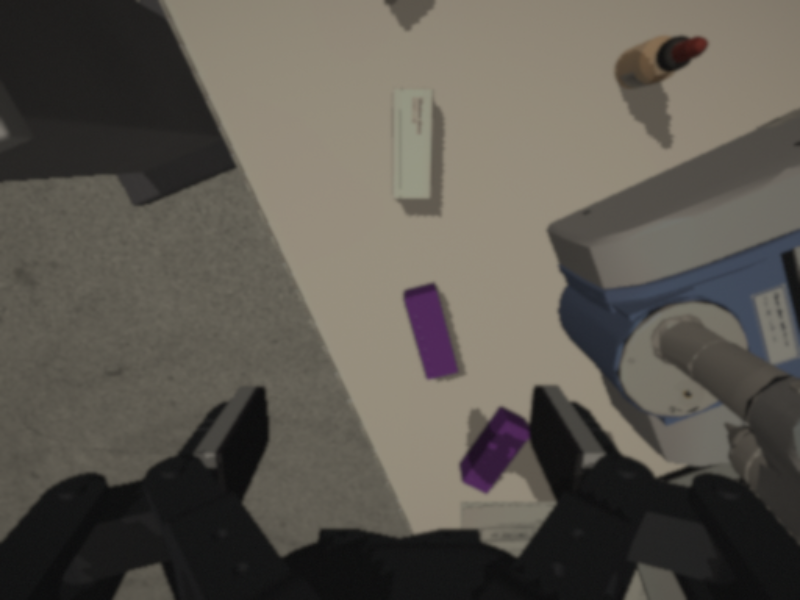

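The wrist view shows carton b, white, at (413,145) and two purple boxes at (432,332) and (495,450). The target agrees with the top-view estimate. I'll move nearer and re-tune the mask.

Call:
carry_out --targets '[0,10,30,-20,0,0,10,20,-20,0,0,0,0,0,0,0,0,0,0,0]'

```text
t: 1.4
eef_pos: [0.4381, -0.315, 0.2176]
tool_rot: [-0.0, 0.825, 0.566, -0.001]
contact_force: [0.4, -0.3, -0.3]
gripper_width: 1.001
grasp_force: 0.0
```

```bash
python3 - <<'E'
from h import *
c=cam("wrist"); np.save("w2.npy",c,allow_pickle=True)
u=proj(c,(.456,-.29,.028)).round().astype(int); print(u,bot.get_obs()["eef_pos"].round(4))
F=cv2.GaussianBlur(c["frame"],(3,3),0); L=cv2.cvtColor(F,cv2.COLOR_RGB2LAB)
h=cv2.cvtColor(F,cv2.COLOR_RGB2HSV)
for d in range(-40,41,5): print(d,F[u[1],u[0]+d],h[u[1],u[0]+d],L[u[1],u[0]+d])
E
```

```text
[262 143] [ 0.4382 -0.3157  0.2182]
-40 [142 135 119] [ 21  41 142] [144 128 138]
-35 [142 135 119] [ 21  41 142] [144 128 138]
-30 [142 135 119] [ 21  41 142] [144 128 138]
-25 [142 134 119] [ 20  41 142] [143 128 137]
-20 [142 134 119] [ 20  41 142] [143 128 137]
-15 [142 134 119] [ 20  41 142] [143 128 137]
-10 [137 135 118] [ 27  35 137] [143 126 137]
-5 [138 138 122] [ 30  30 138] [146 125 137]
0 [143 143 126] [ 30  30 143] [150 125 137]
5 [143 144 127] [ 32  30 144] [151 124 137]
10 [143 142 125] [ 28  32 143] [150 125 137]
15 [106 102  90] [ 23  38 106] [110 127 135]
20 [93 87 77] [19 44 93] [ 95 128 135]
25 [141 133 117] [ 20  43 141] [142 128 138]
30 [142 134 118] [ 20  43 142] [143 128 138]
35 [142 134 118] [ 20  43 142] [143 128 138]
40 [142 134 118] [ 20  43 142] [143 128 138]
```

```bash
cat >> h.py <<'E'
def green(c,vmin,amin=300):
    F=cv2.GaussianBlur(c["frame"],(3,3),0).astype(int)
    m=((F[...,1]-F[...,0]>-4)&(F[...,1]>vmin)&(F[...,0]-F[...,2]>8)).astype(np.uint8)*255
    m=cv2.morphologyEx(cv2.morphologyEx(m,cv2.MORPH_CLOSE,np.ones((7,7),np.uint8)),cv2.MORPH_OPEN,np.ones((5,5),np.uint8))
    cs,_=cv2.findContours(m,cv2.RETR_EXTERNAL,cv2.CHAIN_APPROX_NONE); return m,[k for k in cs if cv2.contourArea(k)>amin]
E
python3 - <<'E'
from h import *
c=np.load("w2.npy",allow_pickle=True).item()
for v in (110,139):
  for k in green(c,v)[1]: print(v,k.mean(0)[0].round(),cv2.contourArea(k),rect(c,k,.028))
E
```

```text
110 [264. 138.] 1652.0 (459.3, -287.5, 80.2, 27.6, 68.7)
110 [244.  13.] 1022.5 (486.5, -159.6, 44.6, 29.8, 108.5)
139 [263. 138.] 887.0 (460.4, -287.3, 77.1, 22.5, 74.3)
```

Carton b is at about (459.5,−288) mm with yaw 68.7°. I'll go down and grip it.

Call:
carry_out --targets '[0,21,27,-40,0,0,0,0,-45,0,0,0,0,-45,0,0,0,0,-45,0,0,0,0,-25,0,0,0,0,-13,0,0,0,0,0,0,255,0,0,0,0,255,0,0,0,0,255,0,0,0,0,255,0,0,0,0,255,0,0,0,0]' --newtons 30

```text
t: 2.65
eef_pos: [0.4597, -0.2885, 0.0082]
tool_rot: [0.001, 0.824, 0.566, 0.0]
contact_force: [-1.9, 0.1, 6.6]
gripper_width: 0.348
grasp_force: 31.1
```

Call:
carry_out --targets '[255,0,0,20,0,255,0,0,45,0,255,0,0,45,0,255,5,40,45,0,255,10,45,45,4,255,10,45,45,4,255,10,45,15,0,255,5,45,0,0,255,0,30,0,0,255,0,0,0,0,255,0,0,0,0]'

```text
t: 3.75
eef_pos: [0.4933, -0.0647, 0.2393]
tool_rot: [0.0, 0.782, 0.623, -0.0]
contact_force: [0.0, -0.0, 0.2]
gripper_width: 0.345
grasp_force: 30.2
```

```bash
python3 - <<'E'
from h import *
c=cam("wrist"); np.save("w3.npy",c,allow_pickle=True); o=bot.get_obs(); print(o["eef_pos"],o["q"].round(2),o["contact_force"].round(1))
cv2.imwrite("pics/w3.png",cv2.resize(c["frame"][:,:,::-1],(800,600)))
for k in green(c,100)[1]: print(k.mean(0)[0].round(),cv2.contourArea(k),rect(c,k,.04))
E
```

```text
[ 0.49326195 -0.06582071  0.23912522] [ 0.4   0.21 -0.45  1.94  0.11  1.02 -0.32] [ 0.2 -0.1  0.3]
[393. 213.] 867.5 (651.2, -163.3, 47.4, 41.9, 84.5)
[258. 241.] 5901.5 (466.6, -178.6, 185.1, 75.8, 77.2)
[244.  76.] 2494.5 (503.1, 41.1, 94.0, 58.1, 78.0)
```

View pics/w3.png

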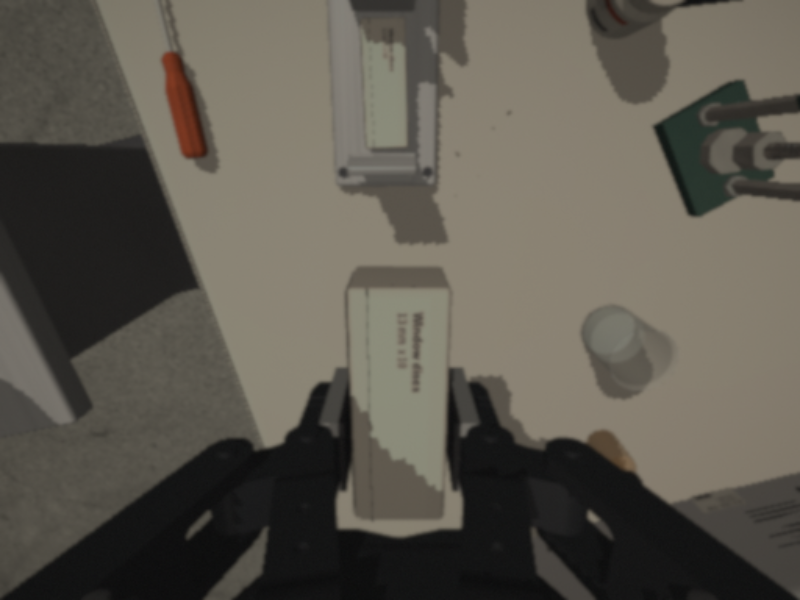

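The held carton is square in the fingers at (400,400). The magazine's stop end is at (388,175) and the base carton at (385,90). I'll move forward for a full view.

Call:
carry_out --targets '[255,3,20,10,0,255,5,20,10,0,255,5,20,10,0,255,0,20,0,0,255,0,0,0,0,255,0,0,0,0,255,0,0,0,0]'

```text
t: 4.5
eef_pos: [0.5064, 0.0129, 0.2687]
tool_rot: [0.0, 0.783, 0.621, -0.001]
contact_force: [-0.1, 0.6, -0.6]
gripper_width: 0.352
grasp_force: 30.2
```

```bash
python3 - <<'E'
from h import *
c=cam("wrist"); np.save("w4.npy",c,allow_pickle=True); o=bot.get_obs(); print(o["eef_pos"],o["tool_rot"],o["q"].round(2))
cv2.imwrite("pics/w4.png",cv2.resize(c["frame"][0:240,130:450][:,:,::-1],(800,600),interpolation=cv2.INTER_CUBIC))
E
```

```text
[0.50638406 0.01307784 0.26874798] [ 1.29480061e-05  7.83490329e-01  6.21403796e-01 -4.76380249e-04] [ 0.29  0.2  -0.5   1.88  0.11  1.09 -0.48]
```

View pics/w4.png

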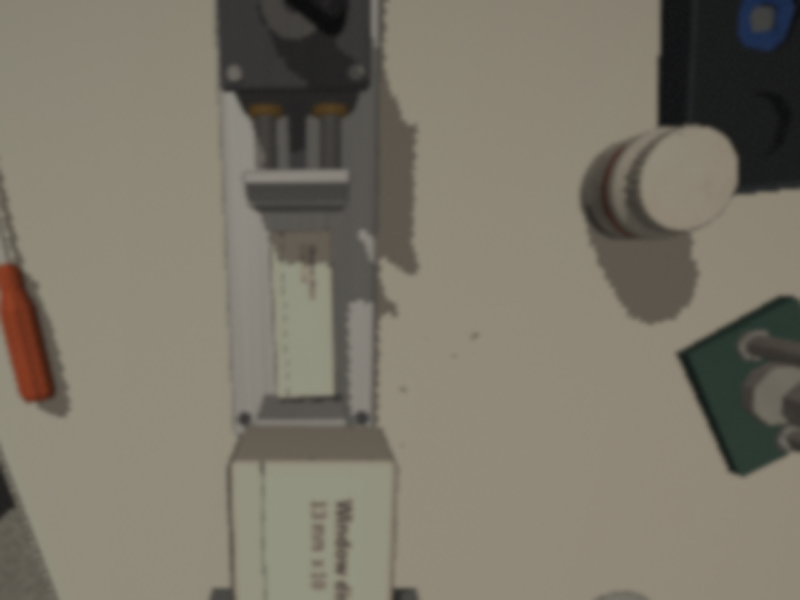

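The crop shows the base carton top at about (303,315), stop screws at (244,419) and (361,417), the guide lip at (297,190), housing screws at (234,73) and (357,73), and the knob wing at (315,10). I'll convert these to world points.

```bash
python3 - <<'E'
from h import *
c=np.load("w4.npy",allow_pickle=True).item()
def p(u,v,z): return onz(c,(130+u/2.5,v/2.5),z)[:2]*1000
ps={n:p(*a) for n,a in dict(bl=(279,398,.04),br=(334,396,.04),tl=(273,233,.04),tr=(331,233,.04),eL0=(222,100,.012),eL1=(236,425,.012),eR0=(380,100,.012),eR1=(374,425,.012),s0=(244,419,.012),s1=(361,417,.012),h0=(234,73,.088),h1=(357,73,.088),g0=(245,172,.088),g1=(349,172,.088)).items()}
ang=lambda a,b:np.degrees(np.arctan2(*(ps[b]-ps[a])[::-1]))
for n in ps: print(n,ps[n].round(1))
print("long",ang('bl','tl'),ang('br','tr'),ang('eL1','eL0'),ang('eR1','eR0'))
sm=(ps['s0']+ps['s1'])/2; hm=(ps['h0']+ps['h1'])/2; d=hm-sm
print("screw axis",np.degrees(np.arctan2(d[1],d[0])),"carton ctr",sum(ps[k] for k in('bl','br','tl','tr'))/4, "cross",ang('s0','s1'),ang('h0','h1'),ang('g0','g1'))
for n in ('eL','eR'): pass
a=np.radians(76.5);u=np.array([np.cos(a),np.sin(a)]);w=np.array([u[1],-u[0]])
for n in ps: print(n,"along %.1f across %.1f"%(ps[n]@u,ps[n]@w))
E
```

```text
bl [489.5  19.9]
br [517.6  14.4]
tl [506.3  99.3]
tr [533.7  93. ]
eL0 [495.5 166.3]
eL1 [459.5   5.2]
eR0 [571.7 148.5]
eR1 [535.5 -12.5]
s0 [464.8   7.5]
s1 [529.3  -6.3]
h0 [508.1 159.8]
h1 [555.7 148.7]
g0 [503.1 123.7]
g1 [544.9 114. ]
long 78.09693789363419 78.42856924601753 77.39465069381984 77.33588614924207
screw axis 77.2075877810513 carton ctr [511.76097908  56.66382334] cross -12.110376924461077 -13.142842866154549 -13.134789088826802
bl along 133.6 across 471.3
br along 134.9 across 499.9
tl along 214.8 across 469.1
tr along 215.0 across 497.2
eL0 along 277.4 across 443.0
eL1 along 112.3 across 445.6
eR0 along 277.9 across 521.2
eR1 along 112.8 across 523.6
s0 along 115.8 across 450.2
s1 along 117.4 across 516.2
h0 along 274.0 across 456.8
h1 along 274.3 across 505.6
g0 along 237.7 across 460.3
g1 along 238.0 across 503.2
```

```bash
cat >> h.py <<'E'
def held(c,pts,dz,tcp,yaw):
    # pixels on the carton's top, dz above TCP -> along/across (mm) in tool
    u=np.array([np.cos(yaw),np.sin(yaw)]); w=np.array([u[1],-u[0]])
    for p in pts:
        d=(onz(c,p,tcp[2]+dz)-tcp)[:2]*1000; print(p,"along %.1f across %.1f"%(d@u,d@w))
E
python3 - <<'E'
from h import *
c=np.load("w3.npy",allow_pickle=True).item()
held(c,[(346/1.5625,289/1.5625),(451/1.5625,289/1.5625)],.0198,np.array([.4933,-.0658,.2391]),np.radians(77.1))
c=np.load("w4.npy",allow_pickle=True).item()
held(c,[(130+231/2.5,461/2.5),(130+396/2.5,461/2.5)],.0198,np.array([.5064,.0131,.2687]),np.radians(76.8))
print(R.from_quat([.7835,.6214,-.0005,0]).as_matrix().round(3)[:,0])
E
```

```text
(221.44, 184.96) along 42.7 across -15.3
(288.64, 184.96) along 42.7 across 14.5
(222.4, 184.4) along 41.7 across -14.6
(288.4, 184.4) along 41.7 across 14.6
[ 0.228  0.974 -0.001]
```

Call:
carry_out --targets '[255,2,20,-20,0.5,255,2.6,22.7,-30,0.5,255,0,0,-40,0,255,0,0,-40,0,255,0,0,-30,0,255,0,0,0,0,255,0,0,0,0,255,0,0,0,0]'

```text
t: 5.35
eef_pos: [0.5126, 0.0576, 0.1109]
tool_rot: [0.001, 0.777, 0.629, 0.001]
contact_force: [1.4, -0.3, 0.7]
gripper_width: 0.346
grasp_force: 30.2
```

Call:
carry_out --targets '[255,-1.6,-1.8,-20,-0.3,255,0,0,-20,0,255,0,0,-13,0,255,0,0,-4,0,255,0,0,0,0,255,0,0,0,0,255,0,0,0,0]'

```text
t: 6.05
eef_pos: [0.5102, 0.056, 0.053]
tool_rot: [0.0, 0.779, 0.627, 0.001]
contact_force: [-0.6, -0.3, -0.8]
gripper_width: 0.347
grasp_force: 30.2
```

Call:
carry_out --targets '[255,0,0,-2,0,255,0,0,-1.5,0,255,0,0,0,0,255,0,0,0,0]'

```text
t: 6.45
eef_pos: [0.5095, 0.0559, 0.0486]
tool_rot: [-0.0, 0.779, 0.627, -0.0]
contact_force: [-0.6, -0.2, -0.1]
gripper_width: 0.345
grasp_force: 30.2
```

Call:
carry_out --targets '[255,0,0,-1,0,255,0,0,0,0,120,0,0,0,0,90,0,0,0,0,90,0,0,0,0,90,0,0,0,0,90,0,0,10,0,90,0,0,25,0,60,0,0,40,0,0,0,0,40,0,0,0,-20,40,0,0,0,-40,20,0,0,-4,-45,0,3,0,-4,-45,0,8,0,-4,-30,0,8,0,0,0,0,0,0,0,0,0,0]'

```text
t: 8.15
eef_pos: [0.4976, -0.1228, 0.2231]
tool_rot: [0.0, 0.668, 0.744, 0.0]
contact_force: [0.4, 0.4, 0.4]
gripper_width: 0.997
grasp_force: 0.0
```

```bash
python3 - <<'E'
from h import *
c=cam("wrist"); np.save("w5.npy",c,allow_pickle=True); o=bot.get_obs(); print(o["eef_pos"],o["tool_rot"],o["q"].round(2))
cv2.imwrite("pics/w5.png",cv2.resize(c["frame"][:,:,::-1],(800,600),interpolation=cv2.INTER_CUBIC))
for k in green(c,110,800)[1]: print(k.mean(0)[0].round(),cv2.contourArea(k),rect(c,k,.028),rect(c,k,.068))
print(proj(c,(.48,-.147,.028)))
E
```

```text
[ 0.49782892 -0.12165647  0.22307279] [1.80684124e-05 6.66894987e-01 7.45151622e-01 3.69421938e-04] [ 0.54  0.26 -0.49  1.92  0.14  1.    0.09]
[239. 181.] 1376.0 (479.9, -142.7, 80.2, 28.1, 108.5) (480.9, -131.2, 70.7, 24.8, 108.5)
[271.  13.] 1191.5 (496.0, 37.4, 57.9, 26.9, 6.2) (495.1, 27.6, 51.0, 23.7, 6.2)
[239.01718505 185.37775959]
```

View pics/w5.png

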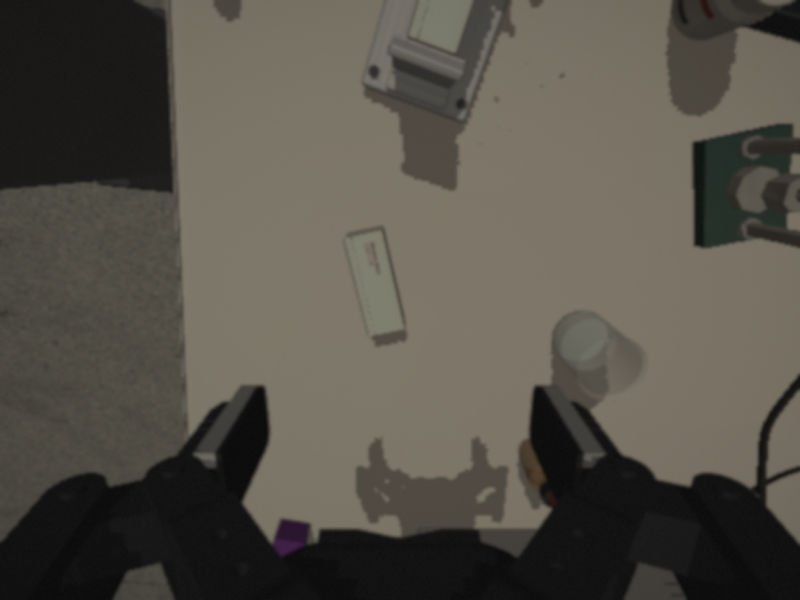

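Carton a is at (375,285) in the picture, which is (480,−143) mm with yaw 108.5°. The placed carton sits inside the magazine at (440,20).

Call:
carry_out --targets '[0,-9,-10,-30,6,0,-9,-11,-40,6.2,0,0,0,-45,0,0,0,0,-45,0,0,0,0,-30,0,0,0,0,-12,0,0,0,0,0,0,0,0,0,0,0]'

```text
t: 9.0
eef_pos: [0.4811, -0.1428, 0.0219]
tool_rot: [0.001, 0.583, 0.812, 0.0]
contact_force: [0.3, -0.3, -0.2]
gripper_width: 1.0
grasp_force: 0.0
```

Call:
carry_out --targets '[0,-1,0,-14,0,0,0,0,0,0,255,0,0,0,0,255,0,0,0,0,255,0,0,0,0,255,0,0,0,0,255,0,0,0,0,255,0,0,0,0]'

```text
t: 9.8
eef_pos: [0.4792, -0.1436, 0.007]
tool_rot: [0.0, 0.584, 0.812, 0.0]
contact_force: [-0.2, 0.9, 5.6]
gripper_width: 0.35
grasp_force: 31.0
```

Call:
carry_out --targets '[255,0,0,15,0,255,0,0,40,0,255,0,0,45,-4,255,0,0,45,-7,255,0,10,45,-7,255,5,25,45,-7,255,5,30,27,-6,255,5,30,0,0,255,5,30,0,0,255,5,25,0,0,255,2,7,0,0,255,0,0,0,0,255,0,0,0,0,255,0,0,0,0]'

```text
t: 11.2
eef_pos: [0.5053, 0.0109, 0.2668]
tool_rot: [0.0, 0.78, 0.626, -0.0]
contact_force: [-0.7, -0.2, -0.8]
gripper_width: 0.346
grasp_force: 30.3
```

```bash
python3 - <<'E'
from h import *
c=cam("wrist"); o=bot.get_obs(); c["tcp"]=o["eef_pos"]; q=o["tool_rot"]; c["yaw"]=2*np.arctan2(q[2],q[1]); np.save("w6.npy",c,allow_pickle=True); print(o["eef_pos"],np.degrees(c["yaw"]),o["q"].round(2))
cv2.imwrite("pics/w6.png",cv2.resize(c["frame"][0:240,130:450][:,:,::-1],(800,600),interpolation=cv2.INTER_CUBIC))
E
```

```text
[0.50541522 0.01111812 0.26688367] 77.46746080522038 [ 0.32  0.2  -0.53  1.88  0.12  1.09 -0.47]
```

View pics/w6.png

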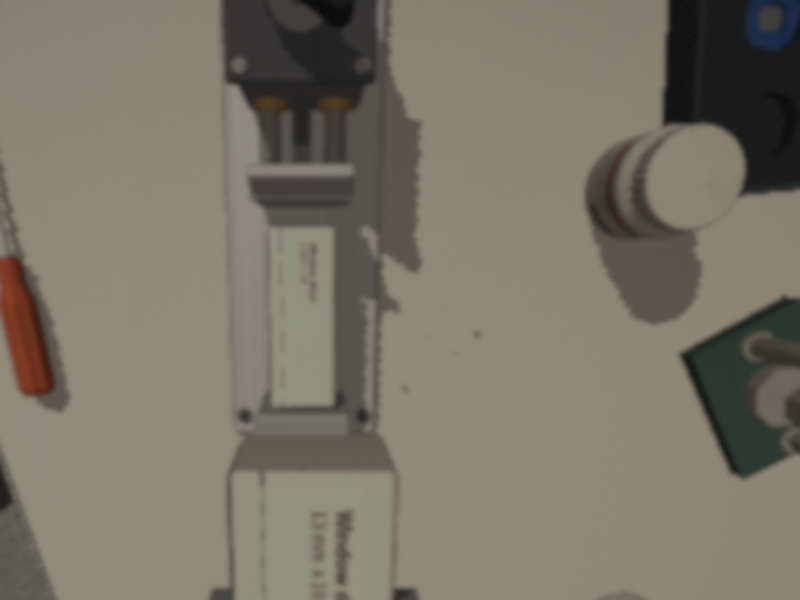

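The second carton's top spans (268,227) to (336,406), lying between the guide lip and the stop.

```bash
python3 - <<'E'
from h import *
c=np.load("w6.npy",allow_pickle=True).item()
def p(u,v,z): return onz(c,(130+u/2.5,v/2.5),z)[:2]*1000
tl,tr,bl,br=[p(*a,.068) for a in((268,227),(333,227),(272,406),(336,405))]
a=lambda d:np.degrees(np.arctan2(d[1],d[0]))
print((tl+tr+bl+br)/4,a(tl-bl),a(tr-br),np.linalg.norm(tl-bl),np.linalg.norm(tr-tl))
for z,l in((.088,[(238,66),(363,65),(249,166),(354,166)]),(.012,[(244,416),(363,416)])):
    for q in l: print(q,p(*q,z).round(1))
held(c,[(130+231/2.5,470/2.5),(130+397/2.5,470/2.5)],.021,c["tcp"],c["yaw"])
E
```

```text
[510.09538873  56.82261771] 77.756374588034 79.0129763935153 81.04908929860677 28.939184436339104
(238, 66) [507.7 159.5]
(363, 65) [555.8 149.2]
(249, 166) [503.1 123.4]
(354, 166) [545.1 114.1]
(244, 416) [464.5   7.2]
(363, 416) [529.6  -7.2]
(222.4, 188.0) along 40.4 across -14.6
(288.8, 188.0) along 40.5 across 14.6
```

Call:
carry_out --targets '[255,2,20,-20,0.3,255,2,24,-30,0,255,0,0,-40,0,255,0,0,-40,0,255,0,0,-27,0,255,0,0,0,0,255,0,0,0,0,255,0,0,0,0]'

```text
t: 12.05
eef_pos: [0.511, 0.0566, 0.1119]
tool_rot: [0.001, 0.778, 0.628, 0.001]
contact_force: [-0.2, -0.3, -0.5]
gripper_width: 0.348
grasp_force: 30.3
```

Call:
carry_out --targets '[255,0,0.5,-18,0,255,0,0,-12,0,255,0,0,-5,0,255,0,0,0,0,255,0,0,0,0,255,0,0,0,0]'

```text
t: 12.65
eef_pos: [0.5099, 0.0572, 0.0755]
tool_rot: [0.0, 0.778, 0.629, 0.0]
contact_force: [0.1, 0.3, -1.1]
gripper_width: 0.348
grasp_force: 30.4
```

Call:
carry_out --targets '[255,0,0,-0.7,0,255,0,0,0,0,120,0,0,0,0,90,0,0,0,0,90,0,0,0,0,90,0,0,0,0,90,0,0,10,0,90,0,0,25,0,60,0,0,40,0,60,0,0,45,0,60,0,0,45,0,60,4,15,25,0,60,4,20,0,0,60,4,20,0,0,60,0,0,0,0,60,0,0,0,0,60,0,0,0,0]'

```text
t: 14.35
eef_pos: [0.5214, 0.111, 0.2643]
tool_rot: [0.0, 0.778, 0.628, -0.0]
contact_force: [0.6, -0.2, -0.0]
gripper_width: 0.764
grasp_force: 0.0
```

```bash
python3 - <<'E'
from h import *
c=cam("wrist"); o=bot.get_obs(); c["tcp"]=o["eef_pos"]; q=o["tool_rot"]; c["yaw"]=2*np.arctan2(q[2],q[1]); np.save("w7.npy",c,allow_pickle=True); print(o["eef_pos"],np.degrees(c["yaw"]),o["q"].round(2))
cv2.imwrite("pics/w7.png",cv2.resize(c["frame"][0:240,130:450][:,:,::-1],(800,600),interpolation=cv2.INTER_CUBIC))
E
```

```text
[0.52142946 0.11094784 0.26432249] 77.817552268154 [ 0.17  0.27 -0.58  1.82  0.16  1.1  -0.69]
```

View pics/w7.png

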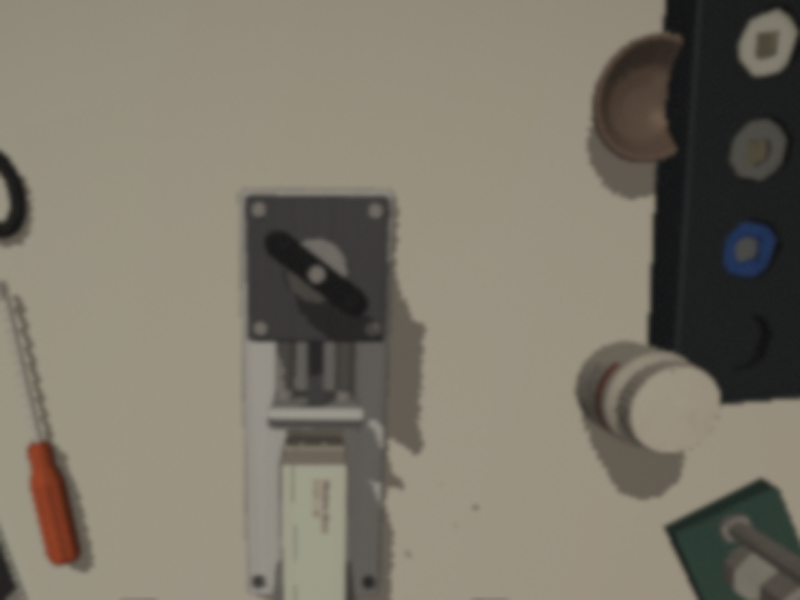

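The knob's hub is at (317,274), with its wing from (275,240) to (358,305). The column's top carton is at (315,530), in line with the magazine.

```bash
python3 - <<'E'
from h import *
c=np.load("w7.npy",allow_pickle=True).item()
def p(u,v,z): return onz(c,(130+u/2.5,v/2.5),z)[:2]*1000
k=p(317,274,.128); e=p(358,305,.128)-p(275,240,.128)
print("hub",k,p(316.5,272.5,.128),"wing yaw",np.degrees(np.arctan2(e[1],e[0])),np.linalg.norm(e))
s=[p(*q,.088) for q in((258,210),(376,210),(260,328),(373,328))]; print("housing",sum(s)/4,s[2]-s[0],s[3]-s[1])
l,r=p(283,462,.096),p(347,462,.096); print("top carton back",(l+r)/2,l,r,"yaw L",np.degrees(np.arctan2(*(l-p(281,597,.096))[::-1])),"R",np.degrees(np.arctan2(*(r-p(346,597,.096))[::-1])))
E
```

```text
hub [536.95182674 177.54394916] [536.882068   178.10582805] wing yaw -49.065078647493294 38.53720666321302
housing [537.02352962 177.57963387] [-10.32588968 -46.82681206] [-10.08031298 -46.87148789]
top carton back [519.09837754  97.38493953] [505.08383543 100.39191224] [533.11291965  94.37796683] yaw L 76.32814730372257 R 78.29783863430194
```

Call:
carry_out --targets '[60,4,16,0,7.6,60,4,16,0,7.6,60,4,16,0,7.6,60,3,16,0,7.6,60,0,2,-20,7.6,60,0,0,-30,7.6,60,0,0,-40,7.6,60,0,0,-25,0,60,0,0,0,0,60,0,0,0,0,60,0,0,0,0]'

```text
t: 15.5
eef_pos: [0.5377, 0.1785, 0.1512]
tool_rot: [0.001, 0.414, 0.91, 0.001]
contact_force: [-0.2, 0.4, 0.5]
gripper_width: 0.766
grasp_force: 0.0
```

```bash
cat > s.py <<'E'
from h import *
o=bot.get_obs(); q=o["tool_rot"]; print(o["t"],o["eef_pos"].round(4),"yaw %.1f"%np.degrees(2*np.arctan2(q[2],q[1])),o["q"].round(2),o["contact_force"].round(1),o["torque"].round(3),o["gripper_width"])
E
python3 s.py
```

```text
15.5 [0.5377 0.1785 0.1512] yaw 131.1 [ 0.12  0.49 -0.72  1.86  0.39  0.94 -0.05] [-0.2  0.4  0.5] [ 0.03   0.014 -0.033] 0.7660285058943289
```

Call:
carry_out --targets '[60,-0.7,-0.9,-25,0,60,0,0,-20,0,60,0,0,-8,0,60,0,0,0,0,255,0,0,0,0,255,0,0,0,0,255,0,0,0,0,255,0,0,0,0,255,0,0,0,0,255,0,0,0,0]' --newtons 40

```text
t: 16.5
eef_pos: [0.5374, 0.1783, 0.0974]
tool_rot: [0.001, 0.414, 0.91, 0.002]
contact_force: [4.9, 2.9, 1.6]
gripper_width: 0.111
grasp_force: 46.0
```

```bash
python3 s.py
```

```text
16.5 [0.5374 0.1783 0.0974] yaw 131.1 [ 0.09  0.55 -0.68  1.9   0.46  0.84 -0.11] [4.9 2.9 1.6] [ 0.527 -0.796  0.019] 0.11050419608145433
```

Call:
carry_out --targets '[255,0.6,0.4,0,0,255,0,0,0,-6,255,0,0,0,-6,255,0,0,0,-6,255,0,0,0,-6,255,0,0,0,-6,255,0,0,0,-6,255,0,0,0,-6,255,0,0,0,-6,255,0,0,0,-6,255,0,0,0,-6,255,0,0,0,0,255,0,0,0,0]'

```text
t: 17.8
eef_pos: [0.5368, 0.1783, 0.0973]
tool_rot: [0.0, 0.814, 0.581, 0.001]
contact_force: [0.4, 1.3, 7.3]
gripper_width: 0.104
grasp_force: 46.7
```

```bash
python3 s.py
```

```text
17.8 [0.5368 0.1783 0.0973] yaw 71.1 [-0.1   0.5  -0.43  1.91  0.28  0.79 -1.01] [0.4 1.3 7.3] [ 0.345 -0.065 -0.093] 0.1042655899992722
```

Call:
carry_out --targets '[255,0,0,0,-6,255,0,0,0,-6,255,0,0,0,-6,255,0,0,0,-6,255,0,0,0,-6,255,0,0,0,-6,255,0,0,0,-6,255,0,0,0,-6,255,0,0,0,-6,255,0,0,0,-6,255,0,0,0,-4,255,0,0,0,0,255,0,0,0,0]'

```text
t: 19.1
eef_pos: [0.5365, 0.1789, 0.0973]
tool_rot: [-0.001, 0.998, 0.062, 0.0]
contact_force: [0.1, 2.8, 7.0]
gripper_width: 0.112
grasp_force: 46.8
```

```bash
python3 s.py
```

```text
19.1 [0.5365 0.1789 0.0973] yaw 7.1 [-0.3   0.47 -0.16  1.93  0.11  0.75 -1.97] [0.1 2.8 7. ] [ 0.674  0.061 -0.035] 0.11212203787224703
```

Call:
carry_out --targets '[255,0,0,0,-4,255,0,0,0,-4,255,0,0,0,-4,255,0,0,0,-4,255,0,0,0,0,255,0,0,0,0]'

```text
t: 19.7
eef_pos: [0.5365, 0.179, 0.0973]
tool_rot: [-0.001, 0.997, -0.077, 0.0]
contact_force: [-0.2, 3.5, 6.9]
gripper_width: 0.11
grasp_force: 46.8
```

```bash
python3 s.py
```

```text
19.7 [0.5365 0.179  0.0973] yaw -8.9 [-0.36  0.46 -0.1   1.93  0.06  0.75 -2.21] [-0.2  3.5  6.9] [ 0.707  0.067 -0.047] 0.10975077824123218
```

Call:
carry_out --targets '[255,0,0,0,-2,255,0,0,0,-2,255,0,0,0,0,255,0,0,0,0]'

```text
t: 20.1
eef_pos: [0.5365, 0.1791, 0.0973]
tool_rot: [-0.001, 0.994, -0.112, 0.0]
contact_force: [0.1, 2.6, 7.8]
gripper_width: 0.11
grasp_force: 46.8
```

```bash
python3 s.py
```

```text
20.1 [0.5365 0.1791 0.0973] yaw -12.9 [-0.37  0.46 -0.08  1.93  0.05  0.75 -2.27] [0.1 2.6 7.8] [0.737 0.01  0.01 ] 0.11024438869897564
```

Call:
carry_out --targets '[255,0,0,0,-2,255,0,0,0,-2,255,0,0,0,0,255,0,0,0,0]'

```text
t: 20.5
eef_pos: [0.5365, 0.1791, 0.0973]
tool_rot: [-0.001, 0.989, -0.147, 0.0]
contact_force: [1.0, 3.6, 6.4]
gripper_width: 0.106
grasp_force: 46.8
```

```bash
python3 s.py
```

```text
20.5 [0.5365 0.1791 0.0973] yaw -16.9 [-0.38  0.46 -0.06  1.93  0.04  0.75 -2.33] [1.  3.6 6.4] [ 0.712 -0.008  0.111] 0.10589826465025341
```

Call:
carry_out --targets '[255,0,0,0,-2,255,0,0,0,-2,255,0,0,0,0,255,0,0,0,0]'

```text
t: 20.9
eef_pos: [0.5366, 0.1791, 0.0973]
tool_rot: [-0.001, 0.984, -0.181, 0.0]
contact_force: [-0.1, 2.5, 6.8]
gripper_width: 0.111
grasp_force: 46.8
```

```bash
python3 s.py
```

```text
20.9 [0.5366 0.1791 0.0973] yaw -20.8 [-0.4   0.46 -0.04  1.93  0.03  0.75 -2.39] [-0.1  2.5  6.8] [ 0.714 -0.027  0.154] 0.1114702346387589
```

Call:
carry_out --targets '[255,0,0,0,-2,255,0,0,0,0,255,0,0,0,0,255,0,0,0,0,255,0,0,0,0]'

```text
t: 21.4
eef_pos: [0.5366, 0.1792, 0.0973]
tool_rot: [-0.001, 0.98, -0.198, 0.0]
contact_force: [0.0, 3.6, 5.9]
gripper_width: 0.11
grasp_force: 46.8
```

```bash
python3 s.py; python3 - <<'E'
from h import *
c=cam("top"); cv2.imwrite("pics/t2.png",cv2.resize(c["frame"][160:250,160:280][:,:,::-1],(800,600),interpolation=cv2.INTER_CUBIC))
s=cam("scene"); F=s["frame"]
print([proj(s,P).round() for P in((.5095,.055,.05),(.537,.178,.114))])
w=cam("wrist"); np.save("w8.npy",w,allow_pickle=True)
print([proj(w,P).round() for P in((.5095,.055,.096),(.519,.095,.096))])
E
```

```text
21.4 [0.5366 0.1792 0.0973] yaw -22.8 [-0.4   0.46 -0.04  1.93  0.02  0.74 -2.42] [0.  3.6 5.9] [ 0.681 -0.083  0.304] 0.11038185287846561
[array([209., 207.]), array([177., 184.])]
[array([488., 209.]), array([409., 221.])]
```

```bash
python3 - <<'E'
import numpy as np,cv2
c=np.load("w8.npy",allow_pickle=True).item(); cv2.imwrite("pics/w8.png",cv2.resize(c["frame"][80:350,272:512][:,:,::-1],(533,600),interpolation=cv2.INTER_CUBIC))
E
```

```text
(no output)
```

View pics/w8.png

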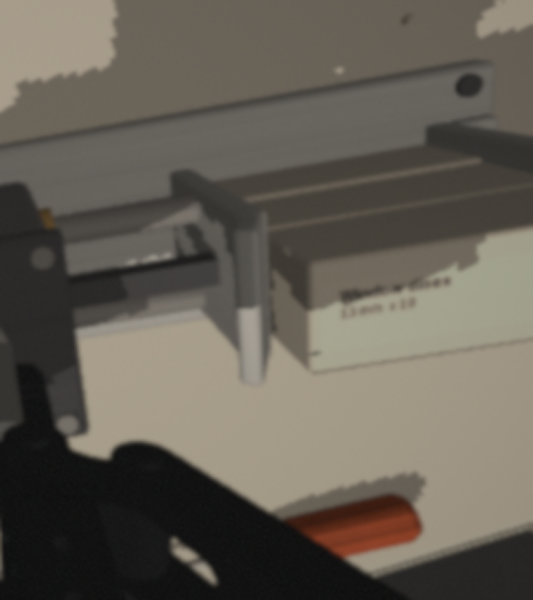

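The three cartons stand squarely in line, with the guide plate at (255,260) against them and the stop at (480,140). A turning moment of 0.30 N m confirms the guide is seated. I'll back off a quarter turn.

Call:
carry_out --targets '[255,0,0,0,6,255,0,0,0,6,255,0,0,0,6,255,0,0,0,6,255,0,0,0,6,255,0,0,0,6,255,0,0,0,6,255,0,0,0,6,255,0,0,0,6,255,0,0,0,6,255,0,0,0,6,255,0,0,0,6,255,0,0,0,6,255,0,0,0,6,255,0,0,0,6,255,0,0,0,2,255,0,0,0,0,255,0,0,0,0,255,0,0,0,0]'

```text
t: 23.45
eef_pos: [0.5367, 0.1783, 0.0973]
tool_rot: [-0.0, 0.824, 0.567, 0.001]
contact_force: [0.9, 2.0, 6.3]
gripper_width: 0.106
grasp_force: 46.8
```

```bash
python3 s.py
```

```text
23.45 [0.5367 0.1783 0.0973] yaw 69.1 [-0.1   0.5  -0.42  1.91  0.28  0.79 -1.04] [0.9 2.  6.3] [ 0.332 -0.036  0.051] 0.10609997846532818
```

Yaw went from −22.8° to 69.1°, a quarter turn, and the arm is still gripping the knob.

```bash
python3 -c "
from station import bot
print(bot.hand_in())"
```

```text
the job is handed in; nothing more can be done
None
```

The job is handed in: both cartons are stacked squarely on the base, the guide was seated at about 0.3 N m, and the knob was backed off about 92° and is still gripped; I took no picture after the back-off.

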